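# Set the overhead camera arm and lock its cam lever

## Task

Get the overhead camera ready to photograph the egg cup: leave the yellow cam lever open while you lift the camera arm up its column until the top edge of the black sleeve is at the lower edge of the red band, and swing it until the camera looks straight down on the orange egg cup. Then, holding the arm there, squeeze the lever shut against the aluminium beam, and finish still gripping beam and lever together with the camera at the band and over the cup. Do not disturb the tins, the egg cup or the measuring cups.

Things in the scene. Friction and masses are not known exactly. Their poses are not given: they have to be found in the camera images.
- band_edge (a point): Centre, on the column's axis, of the lower edge of the red tape band (12 mm high) on the upright aluminium column (22 mm across, its black cap's top 353 mm above the bench). The band is the height mark and differs from run to run. Its x and y give the vertical axis on which the arm slides and swings. z up.
- sleeve_top (a point): Centre, on the column's axis, of the top edge of the black sleeve (40 mm across, 56 mm high) of the camera arm. The sleeve slides up the column and swings about it. It starts low on a black stop collar and sinks back there by itself (weight 3 to 4 N) when nothing holds it and the lever is open. To be brought to the height of band_edge.
- lens (a point): Centre of the lens glass under the black camera (64 x 60 x 32 mm) at the arm's outer end, 225 mm out from the column's axis, 58 mm below sleeve_top; the white cap on top is straight above it. The arm points from the column to it. The camera spans 193 to 257 mm from the axis, its top 20 mm above the beam's centre line.
- beam_mid (a point): A point in the middle of the arm's aluminium beam (14 mm wide, 20 mm high, level, running out from the sleeve to the camera), 100 mm out from the column's axis, 28 mm lower than sleeve_top: right beside the lever's tip, the place to grip. Beam and lever are clear on both sides and above from 60 mm to 190 mm out.
- beam: The same aluminium beam as a whole; its origin lies on the column's axis 57 mm below sleeve_top; its own -x axis points out along the beam to the camera, its -y axis to the side where the lever is, z up.
- cam_lever (a joint): Yellow cam lever: 0 rad = shut along the beam's side, grows as it opens, 0.3 to 0.42 at the start, stop 0.45; shut (below 0.06) the clamp bites and the arm moves only under 10 N or more. Upright pivot 42 mm out from the column's axis, 15 mm beside the beam's centre line. Stiff: stays where left, moves at about 14 N on its tip; a 5 to 8 N pinch over beam and lever carries the arm, lever unmoved.
- lever_tip (a point): Outermost point on the outer face (away from the beam) of the rounded end of the yellow lever, where it is pressed: 58 mm from the pivot; this end is 22 mm high and 12 mm thick, its middle level with the beam's middle. When shut it lies 100 mm out from the column's axis and 23 mm from the beam's centre line.
- egg_cup_center (a point): Centre, half-way up, of the orange ceramic egg cup (64 mm high, 50 mm across) in the middle of the white lazy susan (254 mm across, top 28 mm above the bench), about 225 mm from the column's axis. The camera must end straight above it.
- tin1: Round aluminium tin, 50 mm across, 34 mm high, standing on the lazy susan; origin under its centre. Leave alone.
- tin2: Round aluminium tin, 50 mm across, 42 mm high, on the lazy susan; origin under its centre. Leave alone.
- tin3: Round aluminium tin, 44 mm across, 40 mm high, on the lazy susan; origin under its centre. Leave alone.
- tin4: Round aluminium tin, 50 mm across, 28 mm high, on the lazy susan; origin under its centre. Leave alone.
- tin5: Round aluminium tin, 44 mm across, 34 mm high, on the lazy susan; origin under its centre. Leave alone.
- measuring_cups: Set of four nested steel measuring cups, 80 mm across and 50 mm high, handles reaching 110 mm from the centre, on the bench to the robot's right; origin under the cup's centre, handles along its -x. Leave alone.
- lever_blade: The yellow lever's blade; its origin is on the lever's pivot. Beam and blade together measure 46 to 54 mm over the tip when open, 30 mm when shut. The arm swings freely while the lever is open, so it follows a gripper that closes evenly from both sides: the beam then shifts towards the lever by half of the tip's travel.
There are look-alikes about, which are no part of the job. What is shaped like the part that bears egg_cup_center but green or turquoise is not meant.

How it is judged (in metres and radians):
On the way, in this order (a step that is already met when the one before it is completed fails the run):
1. the arm is held at the red band and roughly over the egg cup, with the lever still open (z of sleeve_top in the frame of band_edge between -0.006 and 0.006 m and horizontal distance between lens and egg_cup_center below 0.045 m and value of joint cam_lever above 0.2 rad and contact force between the fingers and beam above 0.5 N), for 0.2 s.
2. the lever is squeezed shut while the arm is held at the red band (z of sleeve_top in the frame of band_edge between -0.006 and 0.006 m and value of joint cam_lever below 0.06 rad and contact force between the fingers and beam above 3 N and contact force between the fingers and lever_blade above 3 N), for 0.2 s.
At the end, for the whole second after the job is handed in: Sleeve's top edge within 6 mm of the lower edge of the red band and not moving, lens within 15 mm (horizontally) of the point above the egg cup's centre, lever shut to below 0.06 rad, and both the beam and the lever pressed by the fingers with more than 3 N (all of step 2 and horizontal distance between lens and egg_cup_center below 0.015 m and velocity of joint slide between -0.01 and 0.01 m/s); the arm keeps its last pose, push and grip.
It fails at once if the lever is shut with the sleeve more than 15 mm away from the red band (value of joint cam_lever below 0.12 rad and not (z of sleeve_top in the frame of band_edge between -0.015 and 0.015 m)).
It fails at once if a tin or the measuring cups are pushed more than 15 mm (distance of any of tin1, tin2, tin3, tin4, tin5, measuring_cups from where it was at the start of the episode above 0.015 m).
It fails at once if the egg cup is pushed more than 10 mm (distance of egg_cup_center from where it was at the start of the episode above 0.01 m).
It also fails if it takes over 40 s, if anything falls off the work surface, if the arm or the gripper's body presses on something with over 40 N, if the wrist force passes 120 N, or if a joint passes its speed limit or range.

## Robot

A 6-joint arm with a two-finger parallel gripper is mounted at the origin on the work surface. World frame = base frame: x ahead of the robot, y to its left, z up, the work surface at z = 0. Lengths are in mm, angles in rad, forces in N, time in s.
With the tool pointing down it reaches from about 350 to 975 mm from the base axis. Payload 7.1 kg.
Tool frame: the origin (TCP) lies at the centre of the arm's flange, where the gripper is bolted on; the fingertips stand 182 mm ahead of it and the grasp point (between the pads) lies 163 mm ahead of it; z points along the fingers, y is the line along which they close (so a half turn about z gives the same grasp; the last joint's range is limited). The gripper opens to 88 mm and grips with 3 to 60 N. Pads are 20 mm wide; open, the fingers measure 115 mm over their backs; the gripper's body (75 mm by 178 mm) begins 61 mm behind the grasp point.
Start: joints at [1.268, 0.423, 1.63, -0, 1.089, -0.019], TCP at [174.972, 599.993, 404.675] pointing down, gripper open.
Joint ranges: [-3, 3], [-0.9, 2.11], [0.09, 2.58], [-1.31, 4.45], [0.11, 2.69], [-2.54, 2.54]. Speed limits (rad/s): [2.39, 2.39, 3.01, 3.14, 3.14, 3.14].

## Interface

Orientations are given as a rotation vector (axis times angle).
In Python, from workcell import readout, get_image, ctrl gives the robot as it stands.
- The arm moves only by the tool step_arm, never from a script. Its argument "targets" is a list that holds one entry, the list of rows, each a list of 7 numbers: the shift along the world's x, y, z as a fraction of full scale, then the turn, a rotation vector about the world's x, y, z as a fraction of full scale, then the opening, from 0 (shut) to 1 (fully open). In form: [[[dx, dy, dz, wx, wy, wz, claw], ...]]. A call has exactly 5 rows; each row shifts and turns the commanded pose from where the row before left it; what a row does not reach is not made up. Full scale, the value 1, is 0.05 m for a shift and 4 degrees for a turn. A row lasts 1/8 s, in which the tool goes at most 62.5 mm and 10.7 degrees, less where a joint would pass 70% of its speed; a pose out of reach is approached as far as the arm can. A call with a number of a shift or a turn outside -1 to 1 is refused whole. A call with a gripper value outside its range is refused whole. The fingers move at their own pace and stop on an object; the grip force is fixed at half the most. Time passes only in rows, so rows that do not move let the fingers close, or fill a call up. It gives the time, the measured TCP pose, the force, the opening and the grip force at its end, in the units of the state.
- readout.get_obs(): the state, without advancing time (a new reading comes with each control period).
- get_image(name): name is "scene" or "top" or "wrist"; returns a dict with "pixels" (420x560x3 uint8, red, green, blue), "intrinsics" (3x3 intrinsics, pixels), "extrinsics" (4x4, takes a point from world to camera coordinates). Camera axes: x right, y down, z forward; pixel columns grow to the right and rows downward; lengths in mm; the calibration is good to about 2 mm. A picture is of the moment at which its call begins. There is no depth.
- ctrl.close_job(): hands the job in; it is judged then, once.
The state is a dict: "t": time; "qpos": joint angles; "qvel": joint speeds; "joint_torque": joint torques, N m; "ee_pos": TCP position; "orientation": TCP orientation; "ft_force": force on the tool from outside, world axes, zero at the start; "moment": the same for the moment, N m; "width": finger opening in mm; "grasp_force": force on a finger pad.
Only numpy, scipy, OpenCV 4.12 (cv2) and the standard library are available. Lean on these libraries where they do the work, as an engineer would, in place of code of your own. Each camera call takes 0.05 s, during which the arm holds its last target. There are 200 camera calls.

## Working session

There is one attempt and no reset: what is moved stays moved. The work goes in short steps, Python scripts to look and compute and a tool call to move; the robot and the scene stay as the last step left them, time stands still between calls to the robot, and variables do not carry over. Pictures are saved under pics/ and viewed, at most 10 in all, crops included, and the job is handed in when it is done.

Besides the shell and the picture viewer there is one more tool, called after ">>>" by a JSON object that holds its "api" and its "payload", one argument or row to a line. step_arm: Moves the arm, as the interface text tells. Shift numbers are shares of 0.05 m and turn numbers shares of 4 degrees, none past 1 either way. Its arguments: {"type":"object","properties":{"targets":{"type":"array"}},"required":["targets"]}

```bash
mkdir -p pics; cat > h.py <<'E'
import numpy as np, cv2
from workcell import readout, get_image, ctrl
def snap(name,fn):
    d=get_image(name); np.savez('pics/'+fn+'.npz',K=d['intrinsics'],T=d['extrinsics'],p=d['pixels'])
    cv2.imwrite('pics/'+fn+'.png',cv2.cvtColor(d['pixels'],cv2.COLOR_RGB2BGR)); return d
def load(fn): return np.load('pics/'+fn+'.npz')
def ray(d,uv):
    K,T=d['K'],d['T']; r=T[:3,:3].T@np.linalg.solve(K,[uv[0],uv[1],1]); o=-T[:3,:3].T@T[:3,3]; return o,r/np.linalg.norm(r)
def atz(d,uv,z):
    o,r=ray(d,uv); return o+r*(z-o[2])/r[2]
def proj(d,P):
    c=d['T'][:3,:3]@np.array(P,float)+d['T'][:3,3]; c=d['K']@c; return c[:2]/c[2]
def tri(a):
    A=0;b=0
    for d,uv in a:
        o,r=ray(d,uv); M=np.eye(3)-np.outer(r,r); A=A+M; b=b+M@o
    return np.linalg.solve(A,b)
E
python3 - <<'E'
from h import *
a=snap('scene','s0');b=snap('top','t0')
for d in (a,b):
    T=np.array(d['extrinsics']); print(-T[:3,:3].T@T[:3,3],T[2,:3],d['intrinsics'][0][0])
im=np.hstack([cv2.imread('pics/s0.png'),cv2.imread('pics/t0.png')])
E
```

```text
[1027.55099653 -361.64669055 1022.09235599] [-0.49054421  0.26963959 -0.82865003] 518.4906716076597
[469.38589347 -59.42497585 975.1272812 ] [ 0.06585781 -0.0395382  -0.99704537] 378.9662903970449
```

View pics/s0.png

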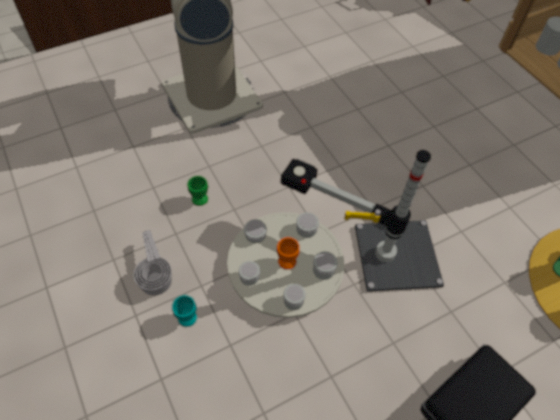

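View pics/t0.png

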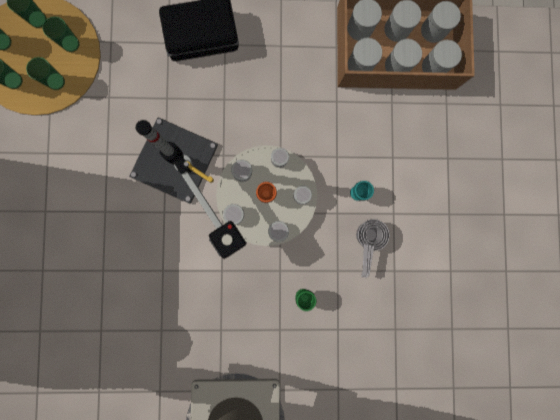

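The scene view shows the orange egg cup at (288,253) and look-alikes in green (199,190) and turquoise (185,310). The column has its red band at (416,177), the lever is at (362,215) and the camera at (299,176). In the top view the cup is at (266,192), the cap at (144,128) and the white camera cap at (227,240). I choose the orange cup. Next is one close crop of each.

```bash
python3 - <<'E'
from h import *
a=cv2.imread('pics/s0.png')[140:290,270:445]; b=cv2.imread('pics/t0.png')[110:270,120:320]
cv2.imwrite('pics/c1.png',cv2.resize(a,None,fx=4,fy=4,interpolation=cv2.INTER_CUBIC)[:600])
cv2.imwrite('pics/c2.png',cv2.resize(b,None,fx=3.75,fy=3.75,interpolation=cv2.INTER_CUBIC))
E
```

```text
(no output)
```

View pics/c1.png

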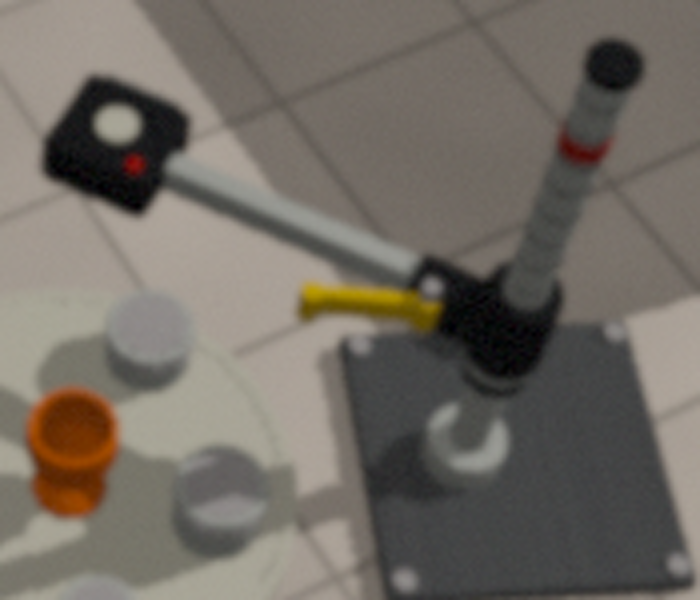

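View pics/c2.png

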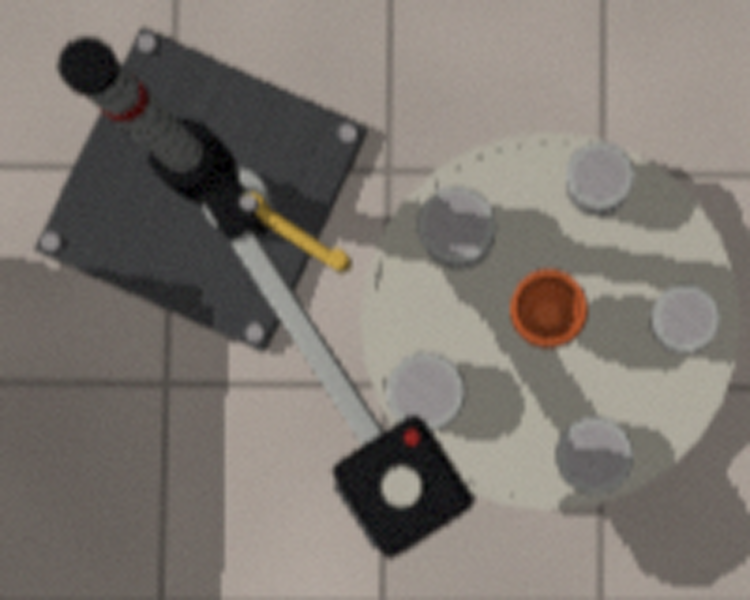

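c1 confirms the orange cup with its rim at (73,430), the band's lower edge near (582,164), the column cap at (614,62) and the white camera cap at (117,123). In c2 the column cap is at (88,66), the cup rim at (549,307) and the white cap at (401,487). The lever is open on the cup side.

```bash
python3 - <<'E'
from h import *
s,t=load('s0'),load('t0')
S=lambda u,v:((u+.5)/4-.5+270,(v+.5)/4-.5+140)
Q=lambda u,v:((u+.5)/3.75-.5+120,(v+.5)/3.75-.5+110)
print('cap',atz(s,S(614,62),353),atz(t,Q(88,66),353),tri([(s,S(614,62)),(t,Q(88,66))]))
print('cup',atz(s,S(73,428),92),atz(t,Q(549,307),92))
w=tri([(s,S(117,123)),(t,Q(401,487))]);print('wcap',w)
print('levertip',tri([(s,S(312,300)),(t,Q(341,261))]))
c=(atz(s,S(614,62),353)+atz(t,Q(88,66),353))/2
# red masks in both, band: print row ranges; ring projections for z
for n,d in (('s',s),('t',t)):
    p=d['p'].astype(int); m=(p[...,0]>90)&(p[...,0]>1.7*p[...,1])&(p[...,0]>1.7*p[...,2])&(abs(p[...,1]-p[...,2])<25)
    k,l,st,ce=cv2.connectedComponentsWithStats(m.astype(np.uint8))
    for i in range(1,k):
        if st[i][4]>5: print(n,st[i],ce[i])
    th=np.linspace(0,2*np.pi,60)
    for z in range(290,345,6):
        r=np.array([proj(d,[c[0]+11*np.cos(a),c[1]+11*np.sin(a),z]) for a in th]); print(n,z,proj(d,[c[0],c[1],z]).round(1),r.min(0).round(1),r.max(0).round(1))
E
```

```text
cap [646.45318402 134.5026959  353.        ] [644.24428418 134.50980037 353.        ] [645.10398175 135.63011253 350.79565728]
cup [570.36132581 -72.79560255  92.        ] [568.82403569 -72.22335509  92.        ]
wcap [457.59924921  11.50418827 170.26711364]
levertip [588.68043284  50.66328213 151.37286642]
s [302 179   4   4  13] [303.38461538 180.61538462]
s 290 [413.8 177.5] [407.6 172.7] [420.  182.4]
s 296 [414.6 175.5] [408.4 170.6] [420.8 180.4]
s 302 [415.4 173.4] [409.2 168.5] [421.7 178.3]
s 308 [416.3 171.3] [410.  166.4] [422.6 176.2]
s 314 [417.1 169.1] [410.8 164.2] [423.4 174.1]
s 320 [417.9 167. ] [411.6 162.1] [424.3 171.9]
s 326 [418.8 164.8] [412.4 159.9] [425.2 169.8]
s 332 [419.6 162.6] [413.2 157.7] [426.1 167.6]
s 338 [420.5 160.4] [414.  155.4] [427.  165.4]
s 344 [421.4 158.1] [414.9 153.2] [427.9 163.1]
t [258 184  15  11  56] [265.33928571 188.73214286]
t [259 194   9   4  15] [262.2        195.53333333]
t [228 225   4   4  12] [229.25       226.33333333]
t 290 [153.8 136.4] [147.7 130.4] [160.  142.4]
t 296 [152.9 135.5] [146.7 129.5] [159.1 141.6]
t 302 [151.9 134.7] [145.7 128.6] [158.2 140.8]
t 308 [151.  133.8] [144.7 127.7] [157.3 139.9]
t 314 [150.  132.9] [143.6 126.7] [156.3 139.1]
t 320 [149. 132.] [142.6 125.7] [155.4 138.2]
t 326 [148. 131.] [141.5 124.7] [154.4 137.3]
t 332 [146.9 130.1] [140.4 123.7] [153.5 136.4]
t 338 [145.9 129.1] [139.3 122.7] [152.5 135.5]
t 344 [144.8 128.1] [138.1 121.6] [151.4 134.6]
```

```bash
python3 - <<'E'
from h import *
from scipy.spatial.transform import Rotation as R
s,t=load('s0'),load('t0')
o=readout.get_obs(); print(o['ee_pos'],o['orientation'],o['width'],o['grasp_force']); print(R.from_rotvec(o['orientation']).as_matrix().round(3))
c=np.array([645.5,134.5])
for n,d in (('s',s),('t',t)):
    C=-d['T'][:3,:3].T@d['T'][:3,3]; u=C[:2]-c; u/=np.linalg.norm(u)
    for z in range(278,322,2):
        q=proj(d,[*(c+11*u),z]); v=cv2.getRectSubPix(d['p'],(1,1),tuple(map(float,q)))[0,0]; print(n,z,v)
    dirr=np.array([-.837,-.547])
E
```

```text
[174.92278956 599.76032738 403.99245664] [-4.44256718e-01 -3.10982074e+00  2.09999127e-03] 87.81045217831125 0.0
[[-0.96   0.28  -0.   ]
 [ 0.28   0.96  -0.001]
 [ 0.    -0.001 -1.   ]]
s 278 [75 74 71]
s 280 [75 75 72]
s 282 [74 75 72]
s 284 [74 75 72]
s 286 [73 76 71]
s 288 [71 74 69]
s 290 [69 69 65]
s 292 [67 60 57]
s 294 [68 50 48]
s 296 [69 39 37]
s 298 [73 29 28]
s 300 [74 21 18]
s 302 [74 18 10]
s 304 [77 24 18]
s 306 [77 31 28]
s 308 [76 42 40]
s 310 [71 54 51]
s 312 [68 60 57]
s 314 [68 66 63]
s 316 [69 71 68]
s 318 [72 72 69]
s 320 [74 75 72]
t 278 [63 62 60]
t 280 [63 63 62]
t 282 [63 64 63]
t 284 [63 65 63]
t 286 [62 64 62]
t 288 [60 60 58]
t 290 [58 55 53]
t 292 [55 48 47]
t 294 [56 41 40]
t 296 [56 32 30]
t 298 [55 21 17]
t 300 [55 12  7]
t 302 [57 13 11]
t 304 [59 16 16]
t 306 [59 21 21]
t 308 [57 29 27]
t 310 [54 37 35]
t 312 [52 44 42]
t 314 [54 52 49]
t 316 [58 58 55]
t 318 [62 62 60]
t 320 [64 63 62]
```

>>> {"api": "step_arm", "payload": {
  "targets": [
    [[0.37,-0.67,0,0,0,-1,1],[0.37,-0.67,0,0,0,-1,1],[0.37,-0.67,0,0,0,-1,1],[0.37,-0.67,0,0,0,-1,1],[0.37,-0.67,0,0,0,-1,1]]
  ]
}}

```text
t: 0.72
ee_pos: [267.8, 431.3, 404.4]
orientation: [-0.981, -2.985, 0.001]
ft_force: [0.0, -0.8, -0.0]
width: 88.0
grasp_force: 0.0
```

>>> {"api": "step_arm", "payload": {
  "targets": [
    [[0.37,-0.67,0,0,0,-1,1],[0.37,-0.67,0,0,0,-1,1],[0.37,-0.67,0,0,0,-1,1],[0.37,-0.67,0,0,0,-1,1],[0.37,-0.67,0,0,0,-1,1]]
  ]
}}

```text
t: 1.35
ee_pos: [360.3, 263.8, 404.6]
orientation: [-1.484, -2.769, 0.0]
ft_force: [0.6, 0.7, 0.3]
width: 88.3
grasp_force: 0.0
```

>>> {"api": "step_arm", "payload": {
  "targets": [
    [[0.37,-0.67,0,0,0,-1,1],[0.37,-0.67,0,0,0,-1,1],[0.37,-0.67,0,0,0,-1,1],[0.37,-0.67,0,0,0,-1,1],[0.37,-0.67,0,0,0,-1,1]]
  ]
}}

```text
t: 1.98
ee_pos: [452.8, 96.3, 404.5]
orientation: [-1.943, -2.469, 0.0]
ft_force: [0.7, 1.0, 0.1]
width: 87.8
grasp_force: 0.0
```

>>> {"api": "step_arm", "payload": {
  "targets": [
    [[0,0,0,0,0,-1,1],[0,0,0,0,0,-1,1],[0,0,0,0,0,-1,1],[0,0,0,0,0,-1,1],[0,0,0,0,0,-1,1]]
  ]
}}

```text
t: 2.6
ee_pos: [452.3, 97.4, 404.5]
orientation: [-2.342, -2.094, 0.001]
ft_force: [0.5, -0.3, -0.4]
width: 88.0
grasp_force: 0.0
```

>>> {"api": "step_arm", "payload": {
  "targets": [
    [[0,0,0,0,0,-1,1],[0,0,0,0,0,-1,1],[0,0,0,0,0,-1,1],[0,0,0,0,0,-1,1],[0,0,0,0,0,-1,1]]
  ]
}}

```text
t: 3.22
ee_pos: [452.3, 97.5, 404.4]
orientation: [-2.67, -1.656, 0.001]
ft_force: [0.3, -0.7, -0.7]
width: 87.8
grasp_force: 0.0
```

>>> {"api": "step_arm", "payload": {
  "targets": [
    [[0.49,-0.13,0,0,0,-1,1],[0.49,-0.13,0,0,0,-1,1],[0.49,-0.13,0,0,0,-1,1],[0.49,-0.13,0,0,0,-1,1],[0.49,-0.13,0,0,0,-1,1]]
  ]
}}

```text
t: 3.85
ee_pos: [575.6, 64.7, 404.2]
orientation: [-2.917, -1.167, 0.001]
ft_force: [-0.2, -0.2, -0.0]
width: 87.7
grasp_force: 0.0
```

>>> {"api": "step_arm", "payload": {
  "targets": [
    [[0,0,0,0,0,-1,1],[0,0,0,0,0,-1,1],[0,0,0,0,0,-0.6,1],[0,0,0,0,0,0,1],[0,0,0,0,0,0,1]]
  ]
}}

```text
t: 4.47
ee_pos: [574.9, 65.0, 404.5]
orientation: [-3.009, -0.902, 0.001]
ft_force: [1.1, -0.9, -1.0]
width: 87.6
grasp_force: 0.0
```

```bash
python3 - <<'E'
from h import *
from scipy.spatial.transform import Rotation as R
d=snap('wrist','w1'); o=readout.get_obs(); print(o['ee_pos'],R.from_rotvec(o['orientation']).as_matrix().round(3)); T=np.array(d['extrinsics']); print(-T[:3,:3].T@T[:3,3])
E
```

```text
[574.91588708  64.99473176 404.52584341] [[ 0.835  0.55  -0.   ]
 [ 0.55  -0.835 -0.   ]
 [-0.    -0.    -1.   ]]
[640.52122537 108.84721092 384.5538441 ]
```

View pics/w1.png

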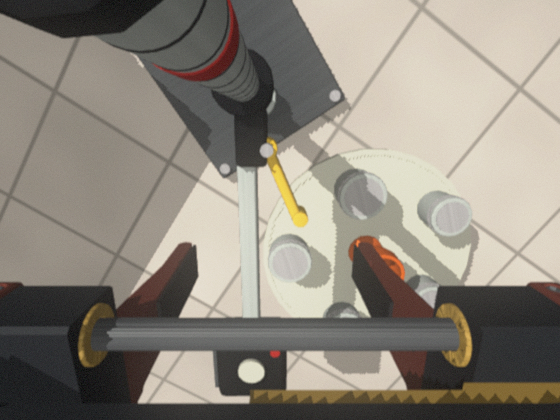

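The wrist view shows the lever tip's end at (300,217), beam edges at about (239,217) and (257,217), and the column with its red band at the upper left. The fingers straddle beam and lever.

```bash
python3 - <<'E'
from h import *
d=load('w1'); c=np.array([645.5,134.5]); tcp=np.array([574.9,65.0])
for n,uv,z in (('tip',(300,217),161),('bl',(239,217),160),('br',(257,217),160),('bl2',(243,300),160),('br2',(260,300),160),('wcap',(251,371),170),('pivotcap',(267,150),165)):
    p=atz(d,uv,z)[:2]; 
    for dr in [np.array([-.837,-.547])]:
        pe=np.array([-dr[1],dr[0]]); print(n,p.round(1),'col out/perp',((p-c)@dr).round(1),((p-c)@pe).round(1),'rel tcp',((p-tcp)@dr).round(1),((p-tcp)@pe).round(1))
E
```

```text
tip [591.4  53.9] col out/perp 89.4 37.9 rel tcp -7.7 18.3
bl [565.9  91.9] col out/perp 89.9 -7.9 rel tcp -7.2 -27.4
br [573.4  80.6] col out/perp 89.9 5.7 rel tcp -7.3 -13.9
bl2 [507.2  51.9] col out/perp 160.9 -6.6 rel tcp 63.8 -26.1
br2 [514.8  40.4] col out/perp 160.9 7.3 rel tcp 63.8 -12.2
wcap [459.1  13.1] col out/perp 222.5 -0.3 rel tcp 125.4 -19.9
pivotcap [619.6 101.6] col out/perp 39.7 13.4 rel tcp -57.5 -6.1
```

>>> {"api": "step_arm", "payload": {
  "targets": [
    [[-0.06,-0.01,-0.1,0,0,0,1],[0,0,-0.2,0,0,0,1],[0,0,-0.2,0,0,0,1],[0,0,-0.2,0,0,0,1],[0,0,-0.2,0,0,0,1]]
  ]
}}

```text
t: 5.15
ee_pos: [571.9, 64.5, 358.7]
orientation: [-3.009, -0.901, 0.001]
ft_force: [-0.5, -0.1, -0.4]
width: 87.8
grasp_force: 0.0
```

No contact. I go on down.

>>> {"api": "step_arm", "payload": {
  "targets": [
    [[0,0,-0.3,0,0,0,1],[0,0,-0.3,0,0,0,1],[0,0,-0.3,0,0,0,1],[0,0,0,0,0,0,0.75],[0,0,0,0,0,0,0.65]]
  ]
}}

```text
t: 5.78
ee_pos: [572.2, 64.5, 314.8]
orientation: [3.01, 0.901, 0.0]
ft_force: [0.1, -0.0, -0.7]
width: 71.3
grasp_force: 0.0
```

>>> {"api": "step_arm", "payload": {
  "targets": [
    [[0,0,0,0,0,0,0.62],[0,0,0,0,0,0,0.6],[0,0,0,0,0,0,0.6],[0,0,0,0,0,0,0.59],[0,0,0,0,0,0,0.59]]
  ]
}}

```text
t: 6.4
ee_pos: [572.0, 64.5, 314.8]
orientation: [3.01, 0.901, 0.0]
ft_force: [-0.3, -0.5, 0.9]
width: 52.0
grasp_force: 15.2
```

>>> {"api": "step_arm", "payload": {
  "targets": [
    [[0,0,0,0,0,0,0.595],[0,0,0,0,0,0,0.595],[0,0,0,0,0,0,0.595],[0,0,0,0,0,0,0.595],[0,0,0,0,0,0,0.595]]
  ]
}}

```text
t: 7.02
ee_pos: [572.0, 64.5, 314.7]
orientation: [3.01, 0.901, 0.0]
ft_force: [0.9, 0.5, 1.0]
width: 52.1
grasp_force: 5.5
```

>>> {"api": "step_arm", "payload": {
  "targets": [
    [[0,0,0.1,0,0,0,0.594],[0,0,0.2,0,0,0,0.594],[0,0,0.2,0,0,0,0.594],[0,0,0.2,0,0,0,0.594],[0,0,0.1,0,0,0,0.594]]
  ]
}}

```text
t: 7.65
ee_pos: [571.9, 64.5, 355.6]
orientation: [3.009, 0.901, 0.001]
ft_force: [2.0, 4.3, -5.2]
width: 52.3
grasp_force: 7.5
```

```bash
python3 - <<'E'
from h import *
o=readout.get_obs(); print(o['ee_pos'],o['width'],o['grasp_force'],o['ft_force'])
snap('scene','s1'); snap('wrist','w2')
a=cv2.imread('pics/s1.png')[130:280,265:445]; b=cv2.imread('pics/w2.png')[0:280,100:400]
a=cv2.resize(a,(400,333),interpolation=cv2.INTER_CUBIC);b=cv2.resize(b,(400,373))
h=np.zeros((373,800,3),np.uint8);h[:333,:400]=a;h[:,400:]=b
cv2.imwrite('pics/c3.png',h)
E
```

```text
[571.94268121  64.54802592 355.61088951] 52.32656120291187 7.473663166165352 [ 2.01639114  4.25336772 -5.185766  ]
```

View pics/c3.png

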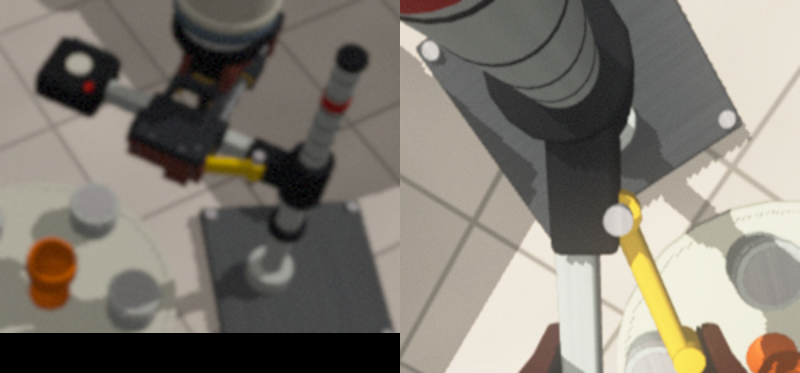

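The arm is lifted, with the collar now visible below the sleeve, and the lever is still open. I measure the sleeve top along the column's near edge, the same way as the band.

```bash
cat >> h.py <<'E'
COL=np.array([645.5,134.5])
def prof(d,zs,ch=0):
    C=-d['T'][:3,:3].T@d['T'][:3,3]; u=C[:2]-COL; u/=np.linalg.norm(u)
    return [(int(z),int(cv2.getRectSubPix(d['p'],(1,1),tuple(map(float,proj(d,[*(COL+11*u),z]))))[0,0][ch])) for z in zs]
E
python3 - <<'E'
from h import *
for n,z0 in (('s0',160),('t0',160),('s1',200)): print(n,prof(load(n),range(z0,z0+44,2)))
for z in (165,170,205,210,215): print(z,proj(load('s0'),[458.3,12,z]),proj(load('s1'),[458.3,12,z]))
E
```

```text
s0 [(160, 7), (162, 13), (164, 14), (166, 11), (168, 14), (170, 17), (172, 22), (174, 27), (176, 31), (178, 42), (180, 54), (182, 62), (184, 68), (186, 70), (188, 70), (190, 68), (192, 68), (194, 68), (196, 71), (198, 75), (200, 75), (202, 75)]
t0 [(160, 13), (162, 14), (164, 14), (166, 13), (168, 13), (170, 14), (172, 17), (174, 20), (176, 26), (178, 33), (180, 41), (182, 49), (184, 56), (186, 58), (188, 60), (190, 60), (192, 60), (194, 61), (196, 61), (198, 62), (200, 64), (202, 64)]
s1 [(200, 11), (202, 12), (204, 15), (206, 16), (208, 15), (210, 15), (212, 18), (214, 25), (216, 34), (218, 49), (220, 59), (222, 68), (224, 74), (226, 76), (228, 75), (230, 74), (232, 73), (234, 74), (236, 76), (238, 79), (240, 79), (242, 78)]
165 [299.14754335 172.08653437] [299.14754335 172.08653437]
170 [299.28105293 170.60310972] [299.28105293 170.60310972]
205 [300.24492457 159.89353418] [300.24492457 159.89353418]
210 [300.38695514 158.31543281] [300.38695514 158.31543281]
215 [300.5301079  156.72486284] [300.5301079  156.72486284]
```

>>> {"api": "step_arm", "payload": {
  "targets": [
    [[0.097,-0.096,0.2,0,0,0.963,0.594],[0.104,-0.089,0.2,0,0,0.963,0.594],[0.109,-0.082,0.2,0,0,0.963,0.594],[0.115,-0.074,0.2,0,0,0.963,0.594],[0,0,0,0,0,0,0.594]]
  ]
}}

```text
t: 8.38
ee_pos: [593.3, 47.2, 394.9]
orientation: [2.862, 1.295, 0.0]
ft_force: [1.9, 3.4, -3.1]
width: 52.6
grasp_force: 7.2
```

>>> {"api": "step_arm", "payload": {
  "targets": [
    [[0.119,-0.066,0.17,0,0,0.963,0.594],[0.124,-0.058,0.17,0,0,0.963,0.594],[0.127,-0.05,0.17,0,0,0.963,0.594],[0.13,-0.041,0.17,0,0,0.963,0.594],[0,0,0,0,0,0,0.594]]
  ]
}}

```text
t: 9.0
ee_pos: [618.1, 36.6, 428.3]
orientation: [-2.663, -1.666, 0.001]
ft_force: [2.5, 2.0, -3.5]
width: 52.3
grasp_force: 8.0
```

```bash
python3 - <<'E'
from h import *
o=readout.get_obs(); print(o['ee_pos'],o['width'],o['grasp_force'],o['ft_force'])
snap('scene','s2'); snap('top','t2');snap('wrist','w3')
for n in('s2','t2'): print(n,prof(load(n),range(270,320,2)),prof(load(n),range(280,320,2),1))
a=cv2.imread('pics/s2.png')[90:290,240:450]; b=cv2.imread('pics/w3.png')
a=cv2.resize(a,(400,381),interpolation=cv2.INTER_CUBIC);b=cv2.resize(b,(400,300))
t=cv2.resize(cv2.imread('pics/t2.png')[110:260,110:310],(400,300),interpolation=cv2.INTER_CUBIC)
h=np.zeros((600,800,3),np.uint8);h[:381,:400]=a;h[:300,400:]=b;h[300:,400:]=t
cv2.imwrite('pics/c4.png',h)
E
```

```text
[618.08038825  36.60182289 428.31768549] 52.27060760786253 7.976612895727158 [ 2.46390101  2.04563463 -3.47991447]
s2 [(270, 9), (272, 8), (274, 13), (276, 15), (278, 11), (280, 16), (282, 24), (284, 21), (286, 20), (288, 23), (290, 33), (292, 47), (294, 61), (296, 71), (298, 76), (300, 77), (302, 77), (304, 78), (306, 81), (308, 80), (310, 75), (312, 74), (314, 74), (316, 75), (318, 77)] [(280, 15), (282, 21), (284, 21), (286, 21), (288, 22), (290, 29), (292, 35), (294, 39), (296, 36), (298, 30), (300, 18), (302, 8), (304, 17), (306, 34), (308, 48), (310, 57), (312, 66), (314, 72), (316, 76), (318, 77)]
t2 [(270, 17), (272, 18), (274, 16), (276, 15), (278, 15), (280, 17), (282, 20), (284, 24), (286, 30), (288, 39), (290, 47), (292, 55), (294, 62), (296, 68), (298, 74), (300, 79), (302, 80), (304, 81), (306, 82), (308, 83), (310, 85), (312, 85), (314, 86), (316, 87), (318, 88)] [(280, 16), (282, 20), (284, 25), (286, 31), (288, 38), (290, 46), (292, 53), (294, 59), (296, 65), (298, 70), (300, 76), (302, 77), (304, 77), (306, 78), (308, 80), (310, 82), (312, 82), (314, 82), (316, 83), (318, 84)]
```

View pics/c4.png

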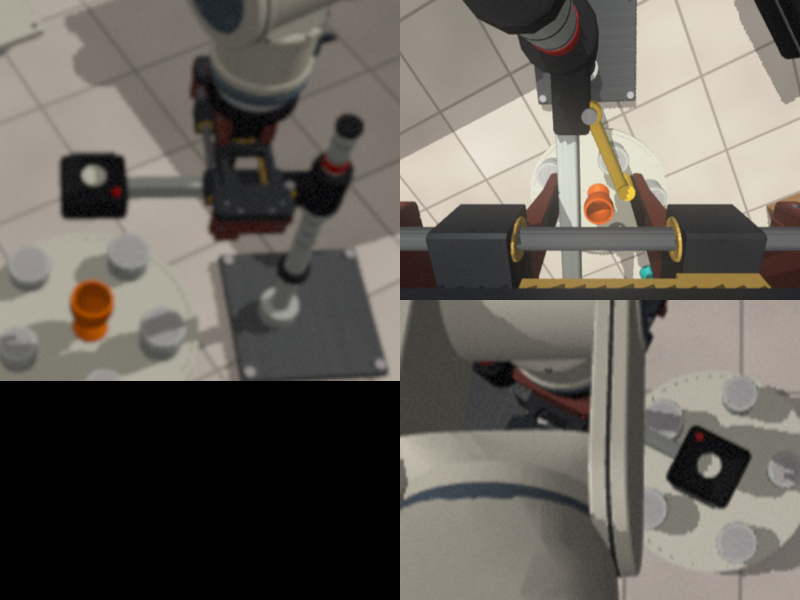

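The sleeve top is just under the red band with a thin gap. The lever is still open, and the white cap in the top view is at about (264.5,192.5). I raise the arm about 4.5 mm and hold.

>>> {"api": "step_arm", "payload": {
  "targets": [
    [[0,0,0.09,0,0,0,0.594],[0,0,0,0,0,0,0.594],[0,0,0,0,0,0,0.594],[0,0,0,0,0,0,0.594],[0,0,0,0,0,0,0.594]]
  ]
}}

```text
t: 9.78
ee_pos: [618.1, 36.6, 433.1]
orientation: [-2.662, -1.668, 0.001]
ft_force: [0.2, -0.6, -3.4]
width: 52.3
grasp_force: 8.5
```

```bash
python3 - <<'E'
from h import *
snap('scene','s3'); d=load('s3')
print(prof(d,range(278,314,2)),prof(d,range(278,314,2),1))
t=load('t2'); w=atz(t,(264.5,192.5),282.5); print(w, tri([(load('s2'),(240+93/400*210,90+175/381*200)),(t,(264.5,192.5))]))
v=w[:2]-COL; print(np.linalg.norm(v),np.degrees(np.arctan2(v[1],v[0]))); 
u=np.array([569.6,-72.5])-COL; print(np.degrees(np.arctan2(u[1],u[0])))
E
```

```text
[(278, 13), (280, 14), (282, 15), (284, 21), (286, 22), (288, 22), (290, 22), (292, 33), (294, 45), (296, 57), (298, 68), (300, 74), (302, 77), (304, 78), (306, 80), (308, 81), (310, 76), (312, 73)] [(278, 14), (280, 13), (282, 12), (284, 20), (286, 22), (288, 21), (290, 15), (292, 19), (294, 18), (296, 10), (298, 12), (300, 14), (302, 15), (304, 20), (306, 32), (308, 46), (310, 56), (312, 63)]
[545.50624491 -66.65685289 282.5       ] [545.93951731 -66.25749787 280.63435935]
224.6393343096345 -116.43167015767445
-110.13630342824813
```

>>> {"api": "step_arm", "payload": {
  "targets": [
    [[0,0,0,0,0,0.25,0.55],[0,0,0,0,0,0.3,0.5],[0,0,0,0,0,0.3,0.45],[0,0,0,0,0,0.3,0.4],[0,0,0,0,0,0.25,0.36]]
  ]
}}

```text
t: 10.45
ee_pos: [618.2, 36.0, 433.1]
orientation: [2.576, 1.797, -0.001]
ft_force: [0.8, -4.4, -2.9]
width: 32.4
grasp_force: 15.0
```

```bash
python3 - <<'E'
from h import *
o=readout.get_obs(); print(o['ee_pos'],o['width'],o['grasp_force'],o['ft_force'])
snap('scene','s4'); d=load('s4'); print(prof(d,range(284,306,2)))
E
```

```text
[618.22898977  36.009895   433.13032216] 32.39589449755138 15.03641590476036 [ 0.7545616  -4.42522188 -2.86957145]
[(284, 18), (286, 18), (288, 21), (290, 28), (292, 33), (294, 45), (296, 57), (298, 68), (300, 74), (302, 78), (304, 80)]
```

>>> {"api": "step_arm", "payload": {
  "targets": [
    [[0,0,0,0,0,0,0.34],[0,0,0,0,0,0,0.33],[0,0,0,0,0,0,0.32],[0,0,0,0,0,0,0.3],[0,0,0,0,0,0,0.3]]
  ]
}}

```text
t: 11.12
ee_pos: [617.9, 36.1, 433.0]
orientation: [2.576, 1.797, -0.003]
ft_force: [0.9, -6.5, -2.7]
width: 28.3
grasp_force: 30.0
```

```bash
python3 - <<'E'
from h import *
o=readout.get_obs(); print(o['ee_pos'],o['width'],o['grasp_force'],o['ft_force'])
snap('scene','s5'); d=load('s5'); print(prof(d,range(284,306,2)))
snap('top','t5');snap('wrist','w5')
h=np.hstack([cv2.resize(cv2.imread('pics/t5.png')[140:240,210:310],(400,400),interpolation=cv2.INTER_CUBIC),cv2.resize(cv2.imread('pics/w5.png')[:400,80:480],(400,400))])
cv2.imwrite('pics/c5.png',h)
E
```

```text
[617.87864239  36.11026949 432.95345645] 28.25141753466661 29.982356429100037 [ 0.92347667 -6.51154251 -2.72803319]
[(284, 15), (286, 17), (288, 20), (290, 18), (292, 31), (294, 45), (296, 58), (298, 68), (300, 74), (302, 77), (304, 79)]
```

View pics/c5.png

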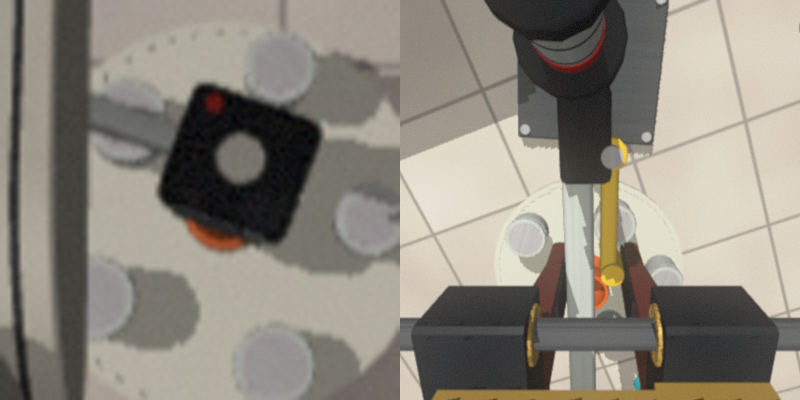

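The lever lies along the beam and is shut. The white cap in the top view is at (270,179.4).

```bash
python3 - <<'E'
from h import *
w=atz(load('t5'),(269.7,179.1),287); print(w, w[:2]-[569.6,-72.5]); v=w[:2]-COL; print(np.linalg.norm(v),np.degrees(np.arctan2(v[1],v[0])))
p=load('s5')['p'].astype(float)
g=(p[...,0]>1)&(p[140:,:].shape[0]>0)
m=cv2.inRange(cv2.cvtColor(load('s5')['p'],cv2.COLOR_RGB2HSV),(14*1+8,150,60),(32,255,255)); print(m.sum()/255)
# wcap in scene: bright pixels near projection
q=proj(load('s5'),[569.6,-72.5,287]); print('pred wcap scene if over cup',q)
x,y=map(int,q.round()); a=p[y-10:y+11,x-10:x+11].mean(2); mm=a>a.min()+.6*(a.max()-a.min()); k,l,st,ce=cv2.connectedComponentsWithStats(mm.astype(np.uint8)); print([(s[4],c+[x-10,y-10]) for s,c in zip(st,ce)])
E
```

```text
[569.72552162 -75.99059224 287.        ] [ 0.12552162 -3.49059224]
223.71423958703704 -109.7983619201575
783.0
pred wcap scene if over cup [292.02047215 190.51889082]
[(np.int32(331), array([292.49848943, 190.74018127])), (np.int32(110), array([290.5       , 191.78181818]))]
```

```bash
python3 -c "
from workcell import ctrl; print(ctrl.close_job())"
```

```text
the job is handed in; nothing more can be done
None
```

I handed the job in with the sleeve's top edge within about 1 mm of the red band's lower edge by my measurement, the lens about 4 mm from the egg cup's centre, and the lever squeezed shut with beam and lever gripped at 30 N; the hand-in did not report a verdict.

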